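Clamp the welded bracket and trace its seam with the hand probe

TASK

Clamp the welded bracket by turning the black knob on its fixture clockwise until it clicks past its detent and stays closed. Then take the hand probe from its stand and, with the sprung tip lightly pressed in but not bottomed, run it slowly (about 2 cm a second) along the whole weld seam, bends included, from the end nearest the knob to the far end. Hang the probe back upright in its fork, collar down flat between the nubs, and leave the other things where they are.

Things in the scene. Friction and masses are not known exactly. Their poses are not given: they have to be found in the camera images.
- fixture: Fixed inspection fixture holding a welded bracket: grey base, x +-75, y -195 to +110 mm in its frame, 18 mm thick; origin on the table under the middle of the bracket, z up. A clamp tower (70 x 80 mm, 65 mm tall) stands on it at y -150 mm and carries the clamp knob on top, at y -142 mm.
- bracket (a point): Middle of the bracket's level aluminium plate, 110 (x) x 170 (y) mm, on its top face 55 mm above the table; axes as the fixture's. A low flange stands along its +x edge, x 55 to 63 mm, 24 mm high. The dark weld seam, 8 mm wide and practically flush, crosses the plate as a dog-leg.
- clamp_knob (a joint): Angle of the clamp knob about its upright axis, rad: 0 open, grows CLOCKWISE seen from above. It turns freely to about 0.4; from there a sprung detent resists (hardest at 0.5 to 0.6, about 0.15 N m; let go there, it springs back to 0.45); past 0.7 it snaps on by itself to about 0.93 and then turns freely to the end stop at 1.35. Elsewhere it stays where it is left.
- clamp_grip (a point): On the knob's axis at mid-height of its black bar grip, 96 mm above the table; turns with the knob. The bar is 76 mm long along this x axis, 18 mm wide, from 15 mm below to 15 mm above this point. The tower top and the small detent plunger beside the knob reach 80 mm, nothing near it is higher.
- seam_0 (a point): Start of the weld seam, on the plate's top: the end nearest the clamp knob. Fixture frame x -18, y -65 mm.
- seam_1 (a point): Next point along the seam, straight from the one before, on the plate's top: fixture frame x -18, y -42.5 mm.
- seam_2 (a point): Next point along the seam, straight from the one before, on the plate's top: fixture frame x -18, y -20 (first bend) mm.
- seam_3 (a point): Next point along the seam, straight from the one before, on the plate's top: fixture frame x -4.7, y -6.7 mm.
- seam_4 (a point): Next point along the seam, straight from the one before, on the plate's top: fixture frame x 8.7, y 6.7 mm.
- seam_5 (a point): Next point along the seam, straight from the one before, on the plate's top: fixture frame x 22, y 20 (second bend) mm.
- seam_6 (a point): Next point along the seam, straight from the one before, on the plate's top: fixture frame x 22, y 42.5 mm.
- seam_7 (a point): Next point along the seam, straight from the one before, on the plate's top: fixture frame x 22, y 65 (far end of the seam) mm.
- rest (a point): Rest point of the fixed white probe stand (base 130 x 100 mm), where the probe's origin belongs: middle of the slot of a level steel fork, at the prongs' top, 115 mm above the table. The prongs point along this -x, the slot between them is 26 mm wide and 7 mm high nubs stand on the prong ends, inner faces 26 mm from this point; a column carries the fork on the +x side.
- probe: Loose 160 g hand probe hanging upright in the fork by its round steel collar. Origin: centre of the collar's underside, z up along the probe. Collar 43 mm across, z 0 to 8 mm; above it a black square grip 20 x 20 mm, z 8 to 63, faces along x and y; below it a steel shaft 18 mm across to z -60, tapering to 10 mm at z -74; the sprung tip reaches z -90 when free.
- probe_tip (a joint): How far the sprung brass tip is pushed into the probe, m: 0 free (it takes 0.6 N to start), 0.010 bottomed (3.1 N). About 0.005 is a good working press.
- probe_point (a point): The very point of the probe's sprung tip (8 mm ball), 90 mm below the probe's origin when free.
- micrometer: Bystander, loose on the table: a 150 mm outside micrometer lying flat.
- driver: Bystander, loose on the table: a screwdriver lying flat.
- gauge_block: Bystander, loose on the table: a plain steel block 60 x 90 x 35 mm.
- cleaner: Bystander, loose on the table: a bottle, 56 mm across, 140 mm tall.
- cup: Bystander, loose on the table: an aluminium cup, 72 mm across, 60 mm tall.
- notebook: Bystander, loose on the table: a blue notebook 140 x 200 x 14 mm.
- wrench: Bystander, loose on the table: a wrench lying flat.
- gauge_case: Bystander, fixed: open black pin-gauge case 100 x 130 mm, its raised lid (on its +x side) 125 mm high. Origin on the table under its middle. It and the stand take either side of the fixture.
Not all that is in view belongs to the job. What is shaped like the probe but brown or orange is not meant. Of the things shaped like the part that bears rest, the white one is meant.

How it is judged:
On the way, in this order (a step that is already met when the one before it is completed fails the run):
1. the clamp knob is turned past its click (value of joint clamp_knob above 0.85 rad), for 0.2 s.
2. the probe's tip, pressed in 1.5 to 9.5 mm, is within 6 mm of seam_0 (horizontal distance between probe_point and seam_0 below 0.006 m and z of probe_point in the frame of seam_0 below 0.003 m and value of joint probe_tip between 0.0015 and 0.0095 m), for 0.05 s.
3. the probe's tip, pressed in 1.5 to 9.5 mm, is within 6 mm of seam_1 (horizontal distance between probe_point and seam_1 below 0.006 m and z of probe_point in the frame of seam_1 below 0.003 m and value of joint probe_tip between 0.0015 and 0.0095 m), for 0.05 s.
4. the probe's tip, pressed in 1.5 to 9.5 mm, is within 6 mm of seam_2 (horizontal distance between probe_point and seam_2 below 0.006 m and z of probe_point in the frame of seam_2 below 0.003 m and value of joint probe_tip between 0.0015 and 0.0095 m), for 0.05 s.
5. the probe's tip, pressed in 1.5 to 9.5 mm, is within 6 mm of seam_3 (horizontal distance between probe_point and seam_3 below 0.006 m and z of probe_point in the frame of seam_3 below 0.003 m and value of joint probe_tip between 0.0015 and 0.0095 m), for 0.05 s.
6. the probe's tip, pressed in 1.5 to 9.5 mm, is within 6 mm of seam_4 (horizontal distance between probe_point and seam_4 below 0.006 m and z of probe_point in the frame of seam_4 below 0.003 m and value of joint probe_tip between 0.0015 and 0.0095 m), for 0.05 s.
7. the probe's tip, pressed in 1.5 to 9.5 mm, is within 6 mm of seam_5 (horizontal distance between probe_point and seam_5 below 0.006 m and z of probe_point in the frame of seam_5 below 0.003 m and value of joint probe_tip between 0.0015 and 0.0095 m), for 0.05 s.
8. the probe's tip, pressed in 1.5 to 9.5 mm, is within 6 mm of seam_6 (horizontal distance between probe_point and seam_6 below 0.006 m and z of probe_point in the frame of seam_6 below 0.003 m and value of joint probe_tip between 0.0015 and 0.0095 m), for 0.05 s.
9. the probe's tip, pressed in 1.5 to 9.5 mm, is within 6 mm of seam_7 (horizontal distance between probe_point and seam_7 below 0.006 m and z of probe_point in the frame of seam_7 below 0.003 m and value of joint probe_tip between 0.0015 and 0.0095 m), for 0.05 s.
At the end, for the whole second after the job is handed in: The clamp knob stands past its click (above 0.85 rad) and the probe hangs at rest in its fork: origin within 10 mm sideways and 4 mm in height of the rest point, tilted less than 0.1 rad (value of joint clamp_knob above 0.85 rad and horizontal distance between probe and rest below 0.01 m and z of probe in the frame of rest between -0.004 and 0.004 m and angle between probe's own z axis and vertical below 0.1 rad and linear speed of probe below 0.02 m/s); the robot touches nothing.
It fails at once if the probe is moved faster than 80 mm/s while its tip is pressed on the bracket (value of joint probe_tip above 0.002 m and distance between probe_point and seam_4 below 0.11 m and linear speed of probe above 0.08 m/s).
It fails at once if the probe presses on the fixture with more than 15 N (contact force between probe and fixture above 15 N).
It fails at once if a bystander is moved by more than 30 mm (distance of any of micrometer, driver, gauge_block, cleaner, cup, notebook, wrench from where it was at the start of the episode above 0.03 m).
It also fails if it takes over 70 s, if anything falls off the work surface, if the arm or the gripper's body presses on something with over 40 N, if the wrist force passes 120 N, or if a joint passes its speed limit or range.

ROBOT

A 6-joint arm with a two-finger parallel gripper is mounted at the origin on the work surface. World frame = base frame: x ahead of the robot, y to its left, z up, the work surface at z = 0. Lengths are in m, angles in rad, forces in N, time in s.
With the tool pointing down it reaches from about 0.425 to 0.95 m from the base axis. Payload 3.5 kg.
Tool frame: the origin (TCP) lies between the finger pads; the fingertips stand 19 mm ahead of it and the grasp point (between the pads) is the TCP; z points along the fingers, y is the line along which they close (so a half turn about z gives the same grasp; the last joint's range is limited). The gripper opens to 85 mm and grips with 20 to 120 N. Pads are 22 mm wide; open, the fingers measure 114 mm over their backs; the gripper's body (76 mm by 85 mm) begins 54 mm behind the grasp point. The pads swing forward as they close: fully open they stand 13 mm farther back than shut.
Start: joints at [1.028, 0.286, 1.577, -0, 1.279, -0.15], TCP at [0.258, 0.624, 0.25] pointing down, gripper open.
Joint ranges: [-2.77, 2.77], [-0.9, 2.22], [0.21, 2.48], [-1.53, 4.67], [0.24, 2.81], [-2.84, 2.84]. Speed limits (rad/s): [2.79, 2.79, 3.14, 3.14, 3.14, 3.14].

INTERFACE

Orientations are given as a unit quaternion [x, y, z, w].
In Python, from plant import monitor, eyes, ctrl gives the robot as it stands.
- The arm moves only by the shell command python3 -m handwheel 'ROWS' [FORCE]. ROWS is JSON, a list of rows, each a list of 7 numbers: the shift along the tool's x, y, z in units of 40 cm (1.0 is 40 cm), then the turn, a rotation vector about the tool's x, y, z in units of pi rad (1.0 is pi rad), then the opening, from -1 (shut) to 1 (fully open). A call has 1 to 12 rows; each row is the pose to reach, as a shift and turn from the pose commanded when the call began, along the tool's axes at that moment, turning the shorter way round; what a row does not reach only later rows make up. A row lasts 1/8 s, in which the tool goes at most 62.5 mm and 10.7 degrees, less where a joint would pass 70% of its speed; a pose out of reach is approached as far as the arm can. A call with a number of a shift or a turn outside -1 to 1 is refused whole. A call with a gripper value outside its range is refused whole. The fingers move at their own pace and stop on an object; FORCE is the grip in N (left out, the last holds). Time passes only in rows, so rows that repeat a pose let the fingers close. It gives the time, the measured TCP pose, the force, the opening and the grip force at its end, in the units of the state.
- monitor.get_state(): the state, without advancing time (a new reading comes with each control period).
- eyes.read_camera(name): name is "scene" or "side" or "wrist"; returns the picture (400x640x3 uint8, red, green, blue); there is no depth.
- eyes.camera_params(name): a dict with "K" (3x3 intrinsics, pixels), "R" (3x3) and "t" (3): a world point X has camera coordinates R X + t. Camera axes: x right, y down, z forward; pixel columns grow to the right and rows downward; lengths in m; the calibration is good to about 2 mm. A picture is of the moment at which its call begins: read the wrist's pose just before it. camera_params takes no time and is no camera call; for the wrist camera it gives the pose at the moment of the call.
- ctrl.sign_off(): hands the job in; it is judged then, once.
The state is a dict: "time": time; "qpos": joint angles; "dq": joint speeds; "joint_efforts": joint torques, N m; "eef_pos": TCP position; "tcp_rot": TCP orientation; "contact_force": force on the tool from outside, world axes, zero at the start; "wrist_torque": the same for the moment, N m; "opening": opening from 0.0 (shut) to 1.0 (fully open); "finger_force": force on a finger pad.
Only numpy, scipy, OpenCV 4.12 (cv2) and the standard library are available. Lean on these libraries where they do the work, as an engineer would, in place of code of your own. Each camera call takes 0.05 s, during which the arm holds its last target. There are 200 camera calls.

## Working session

There is one attempt and no reset: what is moved stays moved. The work goes in short steps, Python scripts to look and compute and a shell command to move; the robot and the scene stay as the last step left them, time stands still between calls to the robot, and variables do not carry over. Pictures are saved under pics/ and viewed, at most 10 in all, crops included, and the job is handed in when it is done.

```bash
ls; mkdir -p pics
python3 - <<'E'
from plant import monitor, eyes, ctrl
import cv2
print(monitor.get_state())
for n in ("scene","side"):
    im=eyes.read_camera(n); cv2.imwrite(f"pics/{n}0.png",im[:,:,::-1])
    p=eyes.camera_params(n); print(n,p)
E
```

```text
pics
{'time': 0.0, 'qpos': array([ 1.02798481e+00,  2.87172206e-01,  1.57818881e+00,  3.32611999e-06,
        1.27857281e+00, -1.49993601e-01]), 'dq': array([ 0.00069981,  0.00055392,  0.00100566,  0.00154067, -0.00058834,
       -0.00042097]), 'joint_efforts': array([ 2.08813740e-04, -4.05975652e+01, -2.92627752e+01, -1.12954679e-04,
        5.84062058e-03,  2.89516997e-06]), 'eef_pos': array([0.25803407, 0.6230719 , 0.24893636]), 'tcp_rot': array([ 1.95148933e-01,  9.80772922e-01, -1.10050971e-03, -3.98929252e-04]), 'contact_force': array([ 0.38666457, -0.35404194,  0.66037257]), 'wrist_torque': array([ 0.00931394, -0.01633143,  0.00949521]), 'finger_force': 0.0, 'opening': 1.0012263478102723}
scene {'K': array([[432.63155344,   0.        , 319.65887162],
       [  0.        , 432.63155344, 198.28214419],
       [  0.        ,   0.        ,   1.        ]]), 'R': array([[ 0.5353244 ,  0.84464204,  0.00276018],
       [ 0.68356051, -0.43130857, -0.5888276 ],
       [-0.49615805,  0.31710054, -0.80825394]]), 't': array([-0.29671386, -0.2466506 ,  1.69097803])}
side {'K': array([[414.09758852,   0.        , 316.10219717],
       [  0.        , 414.09758852, 201.8904285 ],
       [  0.        ,   0.        ,   1.        ]]), 'R': array([[ 0.79351817, -0.60854391, -0.00179468],
       [-0.40714822, -0.52870937, -0.74477965],
       [ 0.45228226,  0.59172689, -0.66730806]]), 't': array([-0.36466455,  0.32348075,  1.12707976])}
```

View pics/scene0.png

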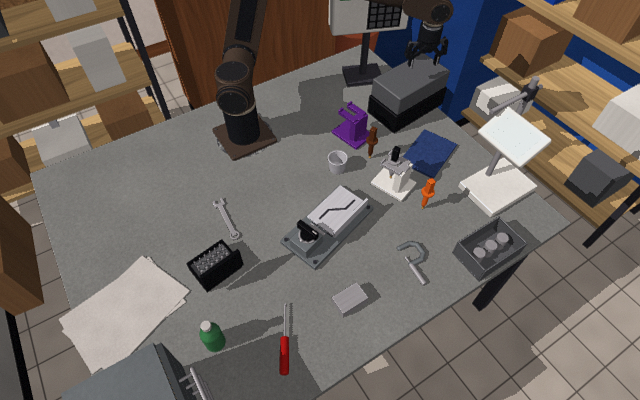

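View pics/side0.png

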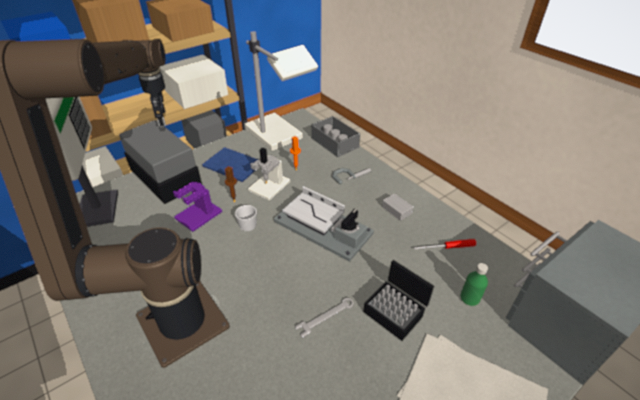

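Scene: fixture at about (327,225), with the knob at (308,230). The candidates for the stand are the white one at (393,175) and the purple one at (350,125). The candidates for the probe are the black-gripped one in the white stand at (395,155), the brown one at (373,140) and the orange one at (428,190). The white stand and its black-gripped probe fit the description; in the side view they are at (268,175). I'll confirm with enlarged crops.

Run:
```python
import cv2
a=cv2.imread("pics/scene0.png")[130:275,275:445]; cv2.imwrite("pics/c1.png",cv2.resize(a,None,fx=4,fy=4,interpolation=cv2.INTER_CUBIC))
a=cv2.imread("pics/side0.png")[140:265,235:380]; cv2.imwrite("pics/c2.png",cv2.resize(a,None,fx=4,fy=4,interpolation=cv2.INTER_CUBIC))
```

```text
(no output)
```

View pics/c1.png

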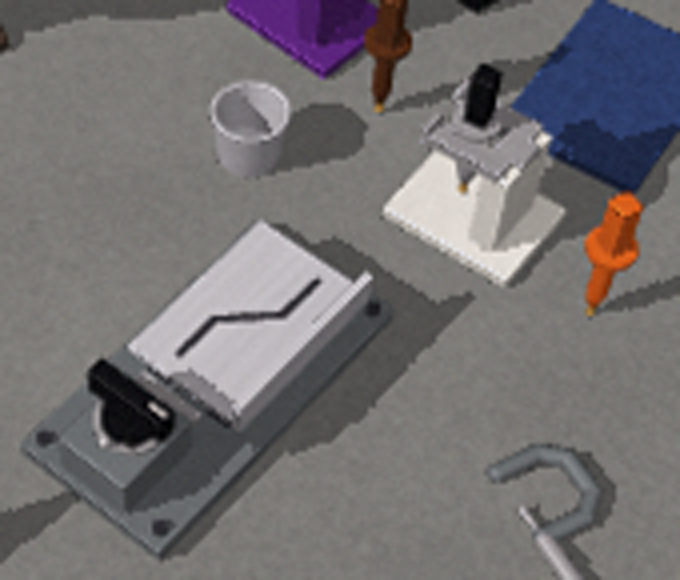

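View pics/c2.png

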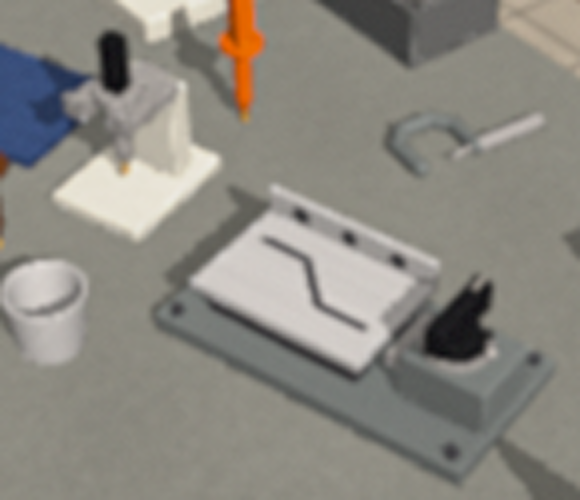

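Confirmed. The white stand holds the black-gripped probe, with the grip top at scene crop (486,72). The fixture has its knob at lower left, and the seam ends are at crop (180,353) and (318,282). Next step: coarse triangulation.

```bash
cat > h.py <<'E'
import numpy as np, cv2
from plant import monitor, eyes
from scipy.spatial.transform import Rotation as Rn
def ray(P,uv):
    d=np.linalg.inv(P["K"])@[uv[0],uv[1],1]; return -P["R"].T@P["t"], P["R"].T@d
def onz(P,uv,z):
    o,d=ray(P,uv); return o+d*(z-o[2])/d[2]
def tri(Ps,uvs):
    A=np.zeros((3,3)); b=np.zeros(3)
    for P,uv in zip(Ps,uvs):
        o,d=ray(P,uv); d/=np.linalg.norm(d); M=np.eye(3)-np.outer(d,d); A+=M; b+=M@o
    return np.linalg.solve(A,b)
def proj(P,X):
    c=P["R"]@X+P["t"]; return (P["K"]@c)[:2]/c[2]
def goal(pos,yaw,s=None,opening=1.0):
    "row for target tcp pos, tool down, finger-closing line (tool y) at yaw mod pi"
    s=s or monitor.get_state(); R0=Rn.from_quat(s["tcp_rot"])
    best=None
    for k in (-1,0,1,2):
        a=yaw+k*np.pi; y=np.array([np.cos(a),np.sin(a),0]); z=np.array([0,0,-1.]); x=np.cross(y,z)
        r=(R0.inv()*Rn.from_matrix(np.c_[x,y,z])).as_rotvec()
        if best is None or np.linalg.norm(r)<np.linalg.norm(best): best=r
    d=R0.inv().apply(np.array(pos)-s["eef_pos"])
    return np.round(np.r_[d/0.4,best/np.pi],4)
E
python3 - <<'E'
from h import *
S,D=eyes.camera_params("scene"),eyes.camera_params("side")
f=lambda u,o:(o[0]+u[0]/4-.375,o[1]+u[1]/4-.375)
for n,a,b,z in [("s0",(180,353),(365,327),.055),("b1",(214,319),(320,304),.055),("b2",(285,312),(306,260),.055),("s7",(318,282),(264,239),.055),("griptop",(486,72),(113,40),.178),("tip",(462,190),(125,170),.025)]:
    A,B=f(a,(275,130)),f(b,(235,140))
    print(n,tri([S,D],[A,B]).round(4),onz(S,A,z).round(4),onz(D,B,z).round(4))
W=eyes.camera_params("wrist"); s=monitor.get_state()
R=Rn.from_quat(s["tcp_rot"])
print(W["K"], R.inv().apply(-W["R"].T@W["t"]-s["eef_pos"]), (R.inv()*Rn.from_matrix(W["R"].T)).as_matrix().round(3))
E
```

```text
s0 [0.5157 0.0231 0.0529] [0.516 0.024 0.055] [0.5143 0.0195 0.055 ]
b1 [0.5025 0.0649 0.0539] [0.5027 0.0654 0.055 ] [0.5018 0.0629 0.055 ]
b2 [0.5272 0.118  0.0517] [0.5279 0.1185 0.055 ] [0.525  0.1127 0.055 ]
s7 [0.5154 0.1605 0.0507] [0.5175 0.159  0.055 ] [0.5126 0.1559 0.055 ]
griptop [0.4853 0.3382 0.1742] [0.4857 0.3387 0.178 ] [0.4821 0.3291 0.178 ]
tip [0.4863 0.3396 0.0252] [0.4865 0.3393 0.025 ] [0.4864 0.3403 0.025 ]
[[292.73055848   0.         319.58837078]
 [  0.         292.73055848 200.02215448]
 [  0.           0.           1.        ]] [ 7.18156508e-02 -2.44071632e-05 -1.23658729e-01] [[ 0.    -0.96  -0.279]
 [ 1.    -0.     0.002]
 [-0.002 -0.279  0.96 ]]
```

```bash
python3 -c "
from h import *
print(goal((.48,.32,.30),1.86), goal((.52,.06,.27),1.86))"
```

```text
[-8.026e-01 -4.880e-01 -1.265e-01 -6.000e-04 -3.000e-04 -2.171e-01] [-1.1438e+00 -1.0500e+00 -5.0400e-02 -6.0000e-04 -3.0000e-04 -2.1710e-01]
```

```bash
python3 -m handwheel '[[-0.8,-0.49,-0.125,0,0,-0.217,1],[-0.8,-0.49,-0.125,0,0,-0.217,1],[-0.8,-0.49,-0.125,0,0,-0.217,1],[-0.8,-0.49,-0.125,0,0,-0.217,1],[-0.8,-0.49,-0.125,0,0,-0.217,1],[-0.8,-0.49,-0.125,0,0,-0.217,1],[-0.8,-0.49,-0.125,0,0,-0.217,1],[-0.8,-0.49,-0.125,0,0,-0.217,1],[-0.8,-0.49,-0.125,0,0,-0.217,1],[-0.8,-0.49,-0.125,0,0,-0.217,1]]' 40
python3 - <<'E'
from h import *
W=eyes.camera_params("wrist"); im=eyes.read_camera("wrist"); cv2.imwrite("pics/w1.png",im[:,:,::-1]); np.save("w1.npy",W,allow_pickle=True)
print(goal((.52,.06,.27),1.86))
E
```

```text
time: 1.35
eef_pos: [0.4779, 0.3213, 0.2999]
tcp_rot: [-0.145, 0.989, -0.0, -0.0]
contact_force: [0.4, -0.3, 0.6]
opening: 0.997
finger_force: 0.0
[ 8.680e-02 -6.555e-01  7.500e-02  0.000e+00 -2.000e-04  6.000e-04]
```

View pics/w1.png

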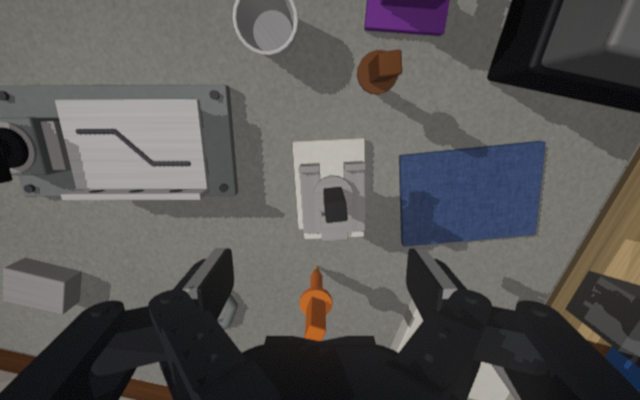

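The wrist view shows the white stand at (330,190). Its prong nubs are at (310,168) and (352,168), pointing up in the image, and the probe's black grip is at (335,205). Brown and orange decoys stand apart. Next, the fixture.

```bash
python3 -m handwheel '[[0.087,-0.655,0.075,0,0,0,1],[0.087,-0.655,0.075,0,0,0,1],[0.087,-0.655,0.075,0,0,0,1],[0.087,-0.655,0.075,0,0,0,1],[0.087,-0.655,0.075,0,0,0,1],[0.087,-0.655,0.075,0,0,0,1],[0.087,-0.655,0.075,0,0,0,1]]'
python3 - <<'E'
from h import *
W=eyes.camera_params("wrist"); im=eyes.read_camera("wrist"); cv2.imwrite("pics/w2.png",im[:,:,::-1]); np.save("w2.npy",W,allow_pickle=True)
E
```

```text
time: 2.28
eef_pos: [0.5202, 0.0606, 0.2706]
tcp_rot: [-0.145, 0.989, 0.0, 0.0]
contact_force: [-0.6, -0.6, 0.5]
opening: 1.001
finger_force: 0.0
```

View pics/w2.png

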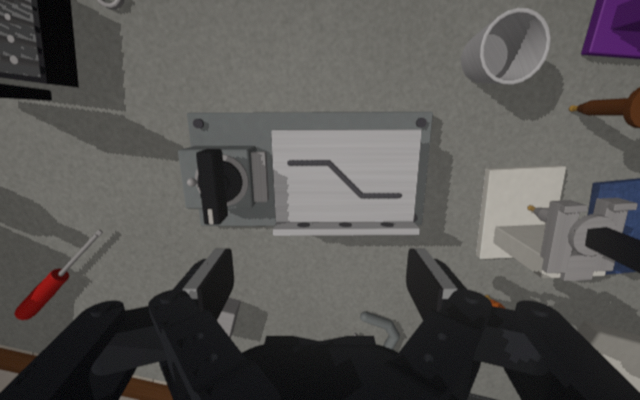

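The fixture lies nearly square in this view. The seam runs (290,162)-(328,162)-(362,195)-(400,195), and the knob bar runs (208,150)-(212,222). The fixture pose comes from the seam mask.

Run:
```python
from h import *
im=cv2.imread("pics/w2.png"); W=np.load("w2.npy",allow_pickle=True).item()
g=cv2.cvtColor(im,cv2.COLOR_BGR2GRAY)
m=np.zeros_like(g); m[145:210,280:412]=(g[145:210,280:412]<95)*255
n,l,st,c=cv2.connectedComponentsWithStats(m); k=1+st[1:,4].argmax(); ys,xs=np.where(l==k); print(st[k])
X=np.array([onz(W,(x,y),.055) for x,y in zip(xs,ys)])
# segments: first and last parts
a=X[xs<xs.min()+30]; b=X[xs>xs.max()-30]
for s in (a,b):
    vx,vy,x0,y0=cv2.fitLine(s[:,:2].astype(np.float32),cv2.DIST_L2,0,.01,.01).ravel(); print("dir",np.degrees(np.arctan2(vy,vx)),s[:,:2].mean(0))
# iterative: y axis along, ends
th=np.radians(np.degrees(np.arctan2(vy,vx))%180)
mid=lambda s:s[:,:2].mean(0)
c2=X[:,:2].mean(0); print("centroid (=origin)",c2)
best=None
for t in np.radians(np.arange(100,114,.25)):
    ey=np.array([np.cos(t),np.sin(t)]); ex=np.array([ey[1],-ey[0]])
    q=(X[:,:2]-c2); u,v=q@ex,q@ey
    lo=u[v<-30e-3]; hi=u[v>30e-3]; s=lo.std()+hi.std()
    if best is None or s<best[0]: best=(s,np.degrees(t),lo.mean(),hi.mean(),v.min(),v.max())
print(best)
# knob
m=np.zeros_like(g); m[140:232,190:250]=(g[140:232,190:250]<45)*255
n,l,st,c=cv2.connectedComponentsWithStats(m); k=1+st[1:,4].argmax(); print(st[k])
for y in range(146,230,6):
    r=g[y,190:250]; print(y,' '.join(map(str,r[::2])))
```

```text
[288 160 114  38 611]
dir -72.33726 [0.50822014 0.03775212]
dir -73.30735 [0.51743972 0.14425528]
centroid (=origin) [0.5122426  0.08803997]
(np.float64(0.0033482861498685093), np.float64(107.25000000000001), np.float64(-0.018753963866035332), np.float64(0.021621670698042356), np.float64(-0.06406540609424972), np.float64(0.07018646804927595))
[ 197  149   45   75 2206]
146 96 84 76 73 73 72 72 73 73 73 73 74 74 73 74 74 74 74 72 69 69 70 70 70 71 71 72 71 72 73
152 100 100 101 76 44 33 25 28 26 28 26 25 21 21 22 23 73 101 100 99 100 99 101 100 100 101 101 101 90 60
158 100 100 101 68 30 32 31 30 29 30 30 25 21 23 19 17 66 129 115 92 89 84 77 73 76 82 81 83 88 66
164 100 101 101 93 33 30 32 31 31 29 31 27 23 22 24 20 24 28 29 24 23 55 88 92 93 83 70 77 77 70
170 100 100 101 115 61 31 33 29 30 31 30 27 21 22 22 23 23 28 28 29 28 28 30 26 58 95 94 84 70 69
176 101 98 107 123 61 28 32 30 31 29 29 30 27 20 20 19 22 23 23 26 25 27 28 26 27 31 88 93 91 70
182 135 107 80 69 40 31 30 32 32 30 31 31 27 23 20 22 21 23 26 24 27 28 28 28 31 26 61 93 93 69
188 101 102 102 107 116 42 31 32 31 31 28 32 29 21 21 24 21 22 26 26 27 26 26 29 27 33 87 93 90 74
194 101 102 101 100 101 65 29 30 31 31 30 31 31 22 23 22 22 24 27 28 26 27 31 29 70 93 95 88 74 74
200 102 101 102 103 103 98 42 30 31 31 28 33 31 25 22 24 24 22 22 32 54 79 93 94 93 82 78 76 76 76
206 101 100 100 101 101 100 60 29 29 31 30 32 30 29 22 23 22 22 36 81 79 80 85 78 75 75 75 75 74 76
212 110 106 110 111 110 100 83 33 31 140 152 88 30 28 26 24 24 25 23 89 81 75 73 73 72 73 75 74 75 75
218 107 112 112 111 108 102 97 41 30 95 152 120 34 32 27 23 20 40 91 98 100 101 98 99 99 98 91 86 85 82
224 111 111 108 108 109 107 102 87 66 68 106 105 66 61 64 82 100 98 98 98 100 99 99 99 98 97 98 99 100 100
```

Run:
```python
from h import *
W=np.load("w2.npy",allow_pickle=True).item(); W1=np.load("w1.npy",allow_pickle=True).item()
a,b=onz(W,(204,149.5),.111),onz(W,(212.5,222.5),.111); d=b-a
print("knob",a,b,(a+b)/2,np.linalg.norm(d),np.degrees(np.arctan2(d[1],d[0])))
t=np.radians(107.25); ey=np.array([np.cos(t),np.sin(t)]); ex=np.array([ey[1],-ey[0]]); O=np.array([.5108,.0908])
print("predicted knob",O-.142*ey)
for q in [(293,143),(365,139)]: print("base",onz(W1,q,.012))
im=cv2.imread("pics/w1.png"); c=im[130:245,285:380]; cv2.imwrite("pics/w1c.png",cv2.resize(c,None,fx=5,fy=5,interpolation=cv2.INTER_CUBIC))
print(goal((.5529,-.0448,.20),np.radians(107.25)), monitor.get_state()["qpos"].round(3))
```

```text
knob [ 0.51379849 -0.05593323  0.111     ] [ 0.58510565 -0.03403839  0.111     ] [ 0.54945207 -0.04498581  0.111     ] 0.0745928562279533 17.06909185581257
predicted knob [ 0.5529089  -0.04481283]
base [0.45535135 0.27723756 0.012     ]
base [0.42153828 0.37102761 0.012     ]
[-2.500e-03 -2.762e-01  1.764e-01  1.000e-04  2.000e-04 -3.100e-03] [-0.078 -0.067  1.924  0.     1.284 -1.94 ]
```

View pics/w1c.png

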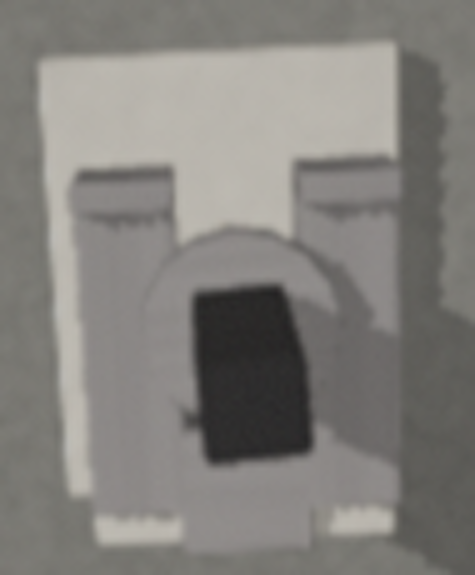

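The crop shows the fork's prongs pointing up in the image, towards the robot, with nub tops at crop (122,200) and (345,185). The collar sits in the slot, and the top face of the grip has corners at about (203,355), (302,352), (312,445), (207,462).

Run:
```python
from h import *
W=np.load("w1.npy",allow_pickle=True).item()
f=lambda u:(285+u[0]/5-.4,130+u[1]/5-.4)
C=lambda u,z:onz(W,f(u),z)[:2]
ang=lambda d:np.degrees(np.arctan2(d[1],d[0])).round(1)
q=[C(p,.178) for p in [(203,355),(302,352),(312,445),(207,462)]]
print("griptop",np.mean(q,0),[np.linalg.norm(q[i]-q[i-1]).round(4) for i in range(4)],[ang(q[i]-q[i-1]) for i in range(4)])
fb=[C(p,.123) for p in [(193,292),(285,285)]]; print("grip base front",fb,ang(fb[1]-fb[0]))
n=[C(p,.122) for p in [(72,187),(172,180),(293,171),(397,166)]]; print("nubs",n,ang(n[3]-n[0]),np.linalg.norm(n[2]-n[1]),(n[1]+n[2])/2)
print("collar L/R",C((143,310),.12),C((337,300),.12),np.mean([C((143,310),.12),C((337,300),.12)],0))
b=[C(p,.012) for p in [(40,60),(395,43)]];print("base",ang(b[1]-b[0]),np.linalg.norm(b[1]-b[0]))
```

```text
griptop [0.48250647 0.33858081] [np.float64(0.0199), np.float64(0.0173), np.float64(0.0174), np.float64(0.0189)] [np.float64(-160.9), np.float64(108.5), np.float64(24.0), np.float64(-63.5)]
grip base front [array([0.47898427, 0.32663823]), array([0.47195412, 0.34479831])] 111.2
nubs [array([0.46495499, 0.29611651]), array([0.45758556, 0.31559695]), array([0.44858834, 0.33906869]), array([0.44141591, 0.35936828])] 110.4 0.02513706919235492 [0.45308695 0.32733282]
collar L/R [0.48655153 0.31778422] [0.47252433 0.35689698] [0.47953793 0.3373406 ]
base 109.4 0.09818515735632903
```

```bash
python3 -m handwheel '[[-0.001,-0.275,0.0,0,0,0,1],[-0.001,-0.275,0.176,0,0,0,-0.2],[-0.001,-0.275,0.176,0,0,0,-0.2],[-0.001,-0.275,0.176,0,0,0,-0.2],[-0.001,-0.275,0.3,0,0,0,-0.2],[-0.001,-0.275,0.38,0,0,0,-0.2],[-0.001,-0.275,0.38,0,0,0,-0.2],[-0.001,-0.275,0.38,0,0,0,-0.2]]' 40
```

```text
time: 3.32
eef_pos: [0.5536, -0.0458, 0.121]
tcp_rot: [-0.145, 0.989, -0.001, 0.002]
contact_force: [0.2, 0.1, -0.1]
opening: 0.401
finger_force: 0.0
```

Probe and stand axes are about 110° (fork across), and the grip top is at (0.4825,0.3386). Now grip the bar and turn it.

```bash
python3 -m handwheel '[[0.005,0,0.0425,0,0,0,-0.2],[0.005,0,0.0425,0,0,0,-0.6],[0.005,0,0.0425,0,0,0,-1],[0.005,0,0.0425,0,0,0,-1],[0.005,0,0.0425,0,0,0,-1],[0.005,0,0.0425,0,0,0,-1]]' 50
```

```text
time: 4.08
eef_pos: [0.5496, -0.0472, 0.1009]
tcp_rot: [-0.144, 0.99, -0.0, -0.001]
contact_force: [-0.6, -3.3, -3.2]
opening: 0.241
finger_force: 49.0
```

```bash
python3 -m handwheel '[[0,0,-0.003,0,0,0.05,-1],[0,0,-0.003,0,0,0.1,-1],[0,0,-0.003,0,0,0.15,-1],[0,0,-0.003,0,0,0.2,-1],[0,0,-0.003,0,0,0.25,-1],[0,0,-0.003,0,0,0.3,-1],[0,0,-0.003,0,0,0.34,-1],[0,0,-0.003,0,0,0.36,-1],[0,0,-0.003,0,0,0.36,-1],[0,0,-0.003,0,0,0.36,-1],[0,0,-0.003,0,0,0.36,-1]]' 50
```

```text
time: 5.45
eef_pos: [0.5504, -0.044, 0.101]
tcp_rot: [0.41, 0.912, 0.003, -0.0]
contact_force: [6.1, 5.6, -9.8]
opening: 0.244
finger_force: 49.6
```

```bash
python3 -m handwheel '[[0,0,-0.003,0,0,0,-0.2],[0,0,-0.003,0,0,0,0],[0,0,-0.003,0,0,0,0],[0,0,-0.2,0,0,0,0],[0,0,-0.4,0,0,0,1],[0,0,-0.45,0,0,0,1],[0,0,-0.45,0,0,0,1],[0,0,-0.45,0,0,0,1]]'
python3 - <<'E'
from h import *
W=eyes.camera_params("wrist"); im=eyes.read_camera("wrist"); cv2.imwrite("pics/w3.png",im[:,:,::-1]); np.save("w3.npy",W,allow_pickle=True)
for p in [(.4825,.3386,.178),(.5512,-.0449,.111)]: print(proj(W,np.array(p)))
print(goal((.482,.338,.27),np.radians(20)),goal((.482,.338,.27),np.radians(109.5)),monitor.get_state()["qpos"].round(2))
E
```

```text
time: 6.45
eef_pos: [0.5497, -0.0469, 0.2823]
tcp_rot: [0.409, 0.913, 0.0, -0.0]
contact_force: [0.5, 0.1, -0.3]
opening: 0.998
finger_force: 0.0
[ 731.54377716 -425.54861547]
[322.001897   186.82718394]
[ 8.297e-01  5.150e-01  2.870e-02 -6.000e-04 -6.000e-04  1.208e-01] [ 0.8297  0.515   0.0287  0.     -0.0009 -0.3764] [-0.27 -0.01  1.85  0.    1.3  -1.  ]
```

View pics/w3.png

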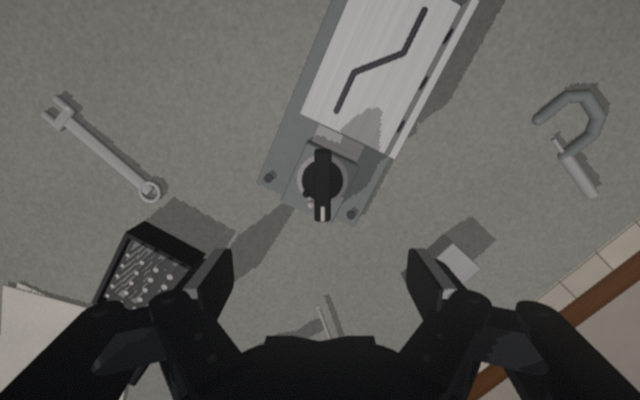

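The bar is at (322,185), turned about 63° and staying closed. Refine the seam from this view, then move over the probe.

```bash
cat > seam.py <<'E'
from h import *
def seam(png,npy,box,th=95,t0=107.2):
    im=cv2.imread(png); W=np.load(npy,allow_pickle=True).item(); g=cv2.cvtColor(im,cv2.COLOR_BGR2GRAY)
    x0,y0,x1,y1=box; m=np.zeros_like(g); m[y0:y1,x0:x1]=(g[y0:y1,x0:x1]<th)*255
    n,l,st,c=cv2.connectedComponentsWithStats(m); k=1+st[1:,4].argmax(); ys,xs=np.where(l==k)
    X=np.array([onz(W,(x,y),.055)[:2] for x,y in zip(xs,ys)])
    best=None
    for d in np.arange(t0-4,t0+4,.1):
        t=np.radians(d); ey=np.array([np.cos(t),np.sin(t)]); ex=np.array([ey[1],-ey[0]]); u,v=X@ex,X@ey; vc=(v.min()+v.max())/2
        lo=u[v<vc-.03]; hi=u[v>vc+.03]; s=lo.std()+hi.std()
        if best is None or s<best[0]: best=(s,d,hi.mean()-lo.mean(),v.max()-v.min(),ex*((lo.mean()+hi.mean())/2-.002)+ey*vc)
    return st[k],best
E
python3 - <<'E'
from seam import *
print(seam("pics/w2.png","w2.npy",(280,145,412,210)))
print(seam("pics/w3.png","w3.npy",(328,3,436,118),75))
E
python3 -m handwheel '[[0.83,0.515,0.03,0,0,-0.379,1],[0.83,0.515,0.03,0,0,-0.379,1],[0.83,0.515,0.03,0,0,-0.379,1],[0.83,0.515,0.03,0,0,-0.379,1],[0.83,0.515,0.03,0,0,-0.379,1],[0.83,0.515,0.03,0,0,-0.379,1],[0.83,0.515,0.03,0,0,-0.379,1],[0.83,0.515,0.03,0,0,-0.379,1],[0.83,0.515,0.03,0,0,-0.379,1],[0.83,0.515,0.03,0,0,-0.379,1]]'
python3 - <<'E'
from h import *
W=eyes.camera_params("wrist"); im=eyes.read_camera("wrist"); cv2.imwrite("pics/w4.png",im[:,:,::-1]); np.save("w4.npy",W,allow_pickle=True)
u,v=proj(W,np.array((.4825,.338,.178))); print(u,v); u,v=int(u),int(v)
c=im[max(0,v-80):v+60,u-80:u+80,::-1]; print(max(0,v-80),u-80); cv2.imwrite("pics/w4c.png",cv2.resize(c,None,fx=4,fy=4,interpolation=cv2.INTER_CUBIC))
print(goal((.482,.338,.152),np.radians(110)))
E
```

```text
(array([288, 160, 114,  38, 611], dtype=int32), (np.float64(0.003346215826703131), np.float64(107.29999999999977), np.float64(0.040510392918182925), np.float64(0.13421793267865414), array([0.51078542, 0.09078976])))
(array([335,   8,  92, 105, 677], dtype=int32), (np.float64(0.0028327910717407825), np.float64(107.19999999999978), np.float64(0.04051750654481934), np.float64(0.13368285734834912), array([0.51071574, 0.09091523])))
time: 7.75
eef_pos: [0.483, 0.3367, 0.2701]
tcp_rot: [-0.172, 0.985, -0.0, -0.0]
contact_force: [-0.3, -0.5, 0.4]
opening: 1.002
finger_force: 0.0
320.1177220044964 210.89037487999056
130 240
[ 1.300e-03  3.600e-03  2.958e-01 -0.000e+00 -1.000e-04 -8.000e-04]
```

View pics/w4c.png

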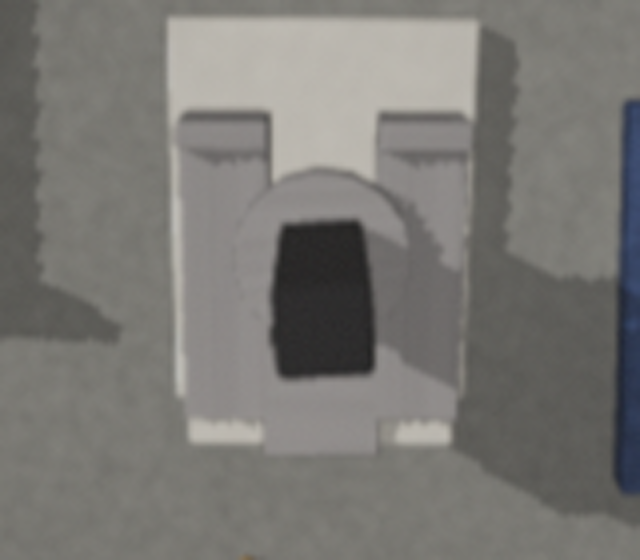

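The view is square to the fork, and the grip's top face is centred at crop (324,330), within 1 mm of my estimate. Descend and grip.

```bash
python3 - <<'E'
from h import *
W=np.load("w4.npy",allow_pickle=True).item()
f=lambda u:(240+u[0]/4-.4,130+u[1]/4-.4)
c=onz(W,f((324,330)),.178); n=onz(W,f((324,153)),.122); t=np.radians(20)
print(c,n,n[:2]+.026*np.array([np.cos(t),np.sin(t)]),(onz(W,f((271,140)),.122)+onz(W,f((377,140)),.122))/2)
E
python3 -m handwheel '[[0,0.003,0.1,0,0,0,1],[0,0.003,0.2,0,0,0,1],[0,0.003,0.26,0,0,0,1],[0,0.003,0.295,0,0,0,1],[0,0.003,0.295,0,0,0,1],[0,0.003,0.295,0,0,0,1]]'
python3 -m handwheel '[[0,0,0,0,0,0,0],[0,0,0,0,0,0,-0.4],[0,0,0,0,0,0,-0.6],[0,0,0,0,0,0,-1],[0,0,0,0,0,0,-1],[0,0,0,0,0,0,-1]]' 60
```

```text
[0.48330323 0.33868904 0.178     ] [0.45981434 0.33042542 0.122     ] [0.48424635 0.33931794] [0.45693387 0.3293825  0.122     ]
time: 8.55
eef_pos: [0.4832, 0.3393, 0.1541]
tcp_rot: [-0.173, 0.985, 0.0, 0.001]
contact_force: [-0.2, 0.3, -0.4]
opening: 1.0
finger_force: 0.0
time: 9.3
eef_pos: [0.4824, 0.3391, 0.1528]
tcp_rot: [-0.173, 0.985, -0.0, 0.0]
contact_force: [-0.4, -0.6, 2.5]
opening: 0.226
finger_force: 58.8
```

Gripped at 19 mm. Lift straight up and go to above seam_0.

```bash
python3 -m handwheel '[[0,0,-0.03,0,0,0,-1],[0,0,-0.1,0,0,0,-1],[0,0,-0.2,0,0,0,-1],[0,0,-0.25,0,0,0,-1],[0,0,-0.25,0,0,0,-1],[0,0,-0.25,0,0,0,-1]]' 60
python3 - <<'E'
from h import *
t=np.radians(17.25); ex=np.array([np.cos(t),np.sin(t)]); ey=np.array([-ex[1],ex[0]]); O=np.array([.5108,.0909])
p=O-.018*ex-.065*ey; print(p, goal((*p,.213),np.radians(109.9)))
E
```

```text
time: 10.05
eef_pos: [0.4813, 0.3387, 0.2505]
tcp_rot: [-0.173, 0.985, -0.0, -0.002]
contact_force: [-0.0, -0.0, -2.4]
opening: 0.23
finger_force: 58.6
[0.51288484 0.02348596] [ 1.948e-01 -7.674e-01  9.470e-02 -1.000e-04 -1.000e-03  4.000e-04]
```

```bash
python3 -m handwheel '[[0.05,-0.1,0,0,0,0,-1],[0.08,-0.22,0,0,0,0,-1],[0.1,-0.34,0,0,0,0,-1],[0.12,-0.46,0,0,0,0,-1],[0.15,-0.58,0,0,0,0,-1],[0.195,-0.7,0.03,0,0,0,-1],[0.195,-0.767,0.06,0,0,0,-1],[0.195,-0.767,0.095,0,0,0,-1],[0.195,-0.767,0.095,0,0,0,-1],[0.195,-0.767,0.095,0,0,0,-1]]' 60
python3 - <<'E'
from h import *
W=eyes.camera_params("wrist"); im=eyes.read_camera("wrist"); cv2.imwrite("pics/w5.png",im[:,:,::-1]); np.save("w5.npy",W,allow_pickle=True)
s=monitor.get_state(); print(s["eef_pos"],s["tcp_rot"],s["contact_force"])
T=s["eef_pos"]-[0,0,.1278]; u,v=proj(W,T); print(u,v); 
c=im[100:250,220:420,::-1]; cv2.imwrite("pics/w5c.png",cv2.resize(c,None,fx=4,fy=4,interpolation=cv2.INTER_CUBIC))
E
```

```text
time: 11.3
eef_pos: [0.5134, 0.0251, 0.2142]
tcp_rot: [-0.174, 0.985, 0.0, -0.0]
contact_force: [-0.2, -0.3, -1.2]
opening: 0.224
finger_force: 59.2
[0.51371534 0.02504955 0.21472245] [-1.74214771e-01  9.84707670e-01  2.91343400e-05  1.32412973e-04] [ 0.8646164  -0.33902281 -0.75419271]
318.21861449644405 198.72954618828078
```

View pics/w5c.png

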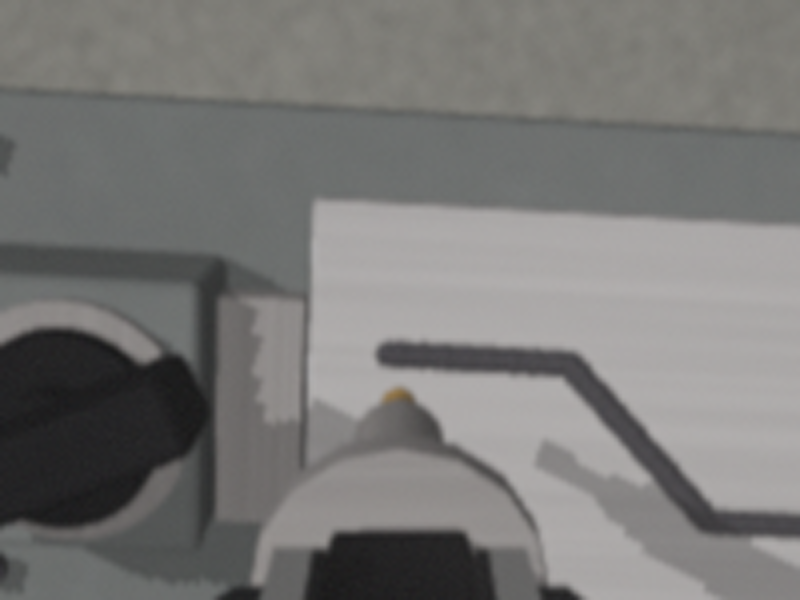

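The tip at crop (398,395) sits beneath the TCP, within about 1 mm of its predicted pixel. The seam start is at (388,353) crop, and the offset matches the height above the plate. Work out the descent and the leg vectors.

```bash
cat > leg.py <<'E'
from h import *
t=np.radians(17.25); ex=np.array([np.cos(t),np.sin(t)]); ey=np.array([-ex[1],ex[0]]); O=np.array([.5108,.0909])
S=[(-18,-65),(-18,-42.5),(-18,-20),(-4.7,-6.7),(8.7,6.7),(22,20),(22,42.5),(22,65)]
s=monitor.get_state(); R=Rn.from_quat(s["tcp_rot"]); print(s["eef_pos"].round(4),s["contact_force"].round(2))
for x,y in S:
    p=O+x/1e3*ex+y/1e3*ey; d=np.r_[p,.1778]-s["eef_pos"]; print((R.inv().apply(d)/.4).round(4), end=" ")
E
python3 leg.py
```

```text
[0.5137 0.025  0.2147] [ 0.86 -0.34 -0.75]
[ 0.0033 -0.003   0.0923] [0.0006 0.0532 0.0923] [-0.0022  0.1094  0.0923] [-0.0371  0.141   0.0923] [-0.0722  0.1728  0.0923] [-0.107   0.2044  0.0923] [-0.1098  0.2606  0.0923] [-0.1125  0.3167  0.0923]
```

```bash
python3 -m handwheel '[[0.003,-0.003,0.025,0,0,0,-1],[0.003,-0.003,0.05,0,0,0,-1],[0.003,-0.003,0.065,0,0,0,-1],[0.003,-0.003,0.072,0,0,0,-1],[0.003,-0.003,0.078,0,0,0,-1],[0.003,-0.003,0.084,0,0,0,-1],[0.003,-0.003,0.088,0,0,0,-1],[0.003,-0.003,0.09,0,0,0,-1],[0.003,-0.003,0.09,0,0,0,-1],[0.003,-0.003,0.09,0,0,0,-1]]' 60; python3 leg.py
```

```text
time: 12.6
eef_pos: [0.5132, 0.0225, 0.1788]
tcp_rot: [-0.173, 0.985, -0.0, 0.0]
contact_force: [-0.6, -0.0, -0.3]
opening: 0.226
finger_force: 59.4
[0.5132 0.0225 0.1788] [-0.59 -0.04 -0.31]
[-0.0002  0.0026  0.0024] [-0.0029  0.0587  0.0024] [-0.0055  0.1149  0.0024] [-0.0403  0.1466  0.0024] [-0.0754  0.1784  0.0024] [-0.1102  0.2101  0.0024] [-0.1129  0.2663  0.0024] [-0.1155  0.3224  0.0024]
```

Run:
```python
from h import *
F=[]
for i in range(10): im=eyes.read_camera("wrist"); F.append(monitor.get_state()["contact_force"])
print(np.mean(F,0),np.std(F,0)); cv2.imwrite("pics/w6.png",im[:,:,::-1])
```

```text
[ 0.36962264 -0.28695327 -0.10089752] [0.45815683 0.41986833 0.52039407]
```

About 1.3 N now, so roughly 3 mm pressed. I'll add 1.5 mm while tracing.

```bash
python3 -m handwheel '[[0,0.003,0.003,0,0,0,-1],[-0.0003,0.007,0.004,0,0,0,-1],[-0.0006,0.013,0.004,0,0,0,-1],[-0.0009,0.019,0.004,0,0,0,-1],[-0.0012,0.025,0.004,0,0,0,-1],[-0.0015,0.031,0.004,0,0,0,-1],[-0.0018,0.037,0.004,0,0,0,-1],[-0.0021,0.043,0.004,0,0,0,-1],[-0.0024,0.049,0.004,0,0,0,-1],[-0.0027,0.055,0.004,0,0,0,-1],[-0.003,0.061,0.004,0,0,0,-1],[-0.003,0.061,0.004,0,0,0,-1]]' 60; python3 leg.py
```

```text
time: 14.6
eef_pos: [0.5056, 0.0464, 0.1768]
tcp_rot: [-0.173, 0.985, 0.001, -0.0]
contact_force: [0.8, 0.2, 1.1]
opening: 0.224
finger_force: 59.5
[0.5056 0.0464 0.1768] [0.78 0.18 1.14]
[ 0.0024 -0.0602 -0.0025] [-0.0002 -0.004  -0.0024] [-0.0029  0.0522 -0.0023] [-0.0377  0.0838 -0.0023] [-0.0727  0.1157 -0.0022] [-0.1075  0.1473 -0.0022] [-0.1102  0.2035 -0.0021] [-0.1129  0.2597 -0.002 ]
```

```bash
python3 -m handwheel '[[-0.0003,0.006,0,0,0,0,-1],[-0.0006,0.012,0,0,0,0,-1],[-0.001,0.018,0,0,0,0,-1],[-0.0013,0.024,0,0,0,0,-1],[-0.0016,0.03,0,0,0,0,-1],[-0.002,0.036,0,0,0,0,-1],[-0.0023,0.042,0,0,0,0,-1],[-0.0026,0.048,0,0,0,0,-1],[-0.003,0.052,0,0,0,0,-1],[-0.007,0.056,0,0,0,0,-1],[-0.0115,0.06,0,0,0,0,-1],[-0.016,0.064,0,0,0,0,-1]]' 60; python3 leg.py
```

```text
time: 16.1
eef_pos: [0.5028, 0.0723, 0.1767]
tcp_rot: [-0.173, 0.985, 0.0, -0.001]
contact_force: [-1.3, -1.3, 0.3]
opening: 0.226
finger_force: 59.5
[0.5028 0.0723 0.1767] [-1.31 -1.35  0.32]
[ 0.018  -0.1234 -0.0028] [ 0.0153 -0.0672 -0.0028] [ 0.0127 -0.011  -0.0028] [-0.0221  0.0206 -0.0028] [-0.0572  0.0525 -0.0028] [-0.092   0.0841 -0.0028] [-0.0946  0.1403 -0.0028] [-0.0973  0.1965 -0.0028]
```

```bash
python3 -m handwheel '[[-0.0044,0.004,0,0,0,0,-1],[-0.0088,0.008,0,0,0,0,-1],[-0.0132,0.012,0,0,0,0,-1],[-0.0176,0.016,0,0,0,0,-1],[-0.022,0.0205,0,0,0,0,-1],[-0.0264,0.0245,0,0,0,0,-1],[-0.0308,0.0285,0,0,0,0,-1],[-0.0352,0.0325,0,0,0,0,-1],[-0.0396,0.0365,0,0,0,0,-1],[-0.044,0.0405,0,0,0,0,-1],[-0.0484,0.0445,0,0,0,0,-1],[-0.053,0.0485,0,0,0,0,-1]]' 60; python3 leg.py
```

```text
time: 17.6
eef_pos: [0.5164, 0.0977, 0.1769]
tcp_rot: [-0.173, 0.985, 0.0, -0.0]
contact_force: [-0.7, -1.5, 0.3]
opening: 0.226
finger_force: 59.5
[0.5164 0.0977 0.1769] [-0.74 -1.53  0.31]
[ 0.0717 -0.1715 -0.0021] [ 0.069  -0.1153 -0.0021] [ 0.0664 -0.0591 -0.0021] [ 0.0316 -0.0274 -0.0021] [-0.0035  0.0044 -0.0021] [-0.0383  0.0361 -0.0021] [-0.0409  0.0922 -0.0021] [-0.0436  0.1484 -0.0021]
```

```bash
python3 -m handwheel '[[-0.0044,0.0045,0,0,0,0,-1],[-0.0088,0.0085,0,0,0,0,-1],[-0.0132,0.0125,0,0,0,0,-1],[-0.0176,0.0165,0,0,0,0,-1],[-0.022,0.021,0,0,0,0,-1],[-0.0264,0.025,0,0,0,0,-1],[-0.0308,0.029,0,0,0,0,-1],[-0.0352,0.033,0,0,0,0,-1],[-0.0383,0.036,0,0,0,0,-1],[-0.0386,0.042,0,0,0,0,-1],[-0.0389,0.048,0,0,0,0,-1],[-0.0392,0.054,0,0,0,0,-1]]' 60; python3 leg.py
```

```text
time: 19.1
eef_pos: [0.524, 0.1234, 0.1772]
tcp_rot: [-0.173, 0.985, -0.0, 0.001]
contact_force: [0.9, -1.8, -0.1]
opening: 0.226
finger_force: 59.5
[0.524  0.1234 0.1772] [ 0.92 -1.8  -0.11]
[ 0.1114 -0.2253 -0.0016] [ 0.1088 -0.1691 -0.0016] [ 0.1061 -0.1129 -0.0016] [ 0.0713 -0.0813 -0.0016] [ 0.0363 -0.0494 -0.0016] [ 0.0015 -0.0178 -0.0015] [-0.0012  0.0384 -0.0016] [-0.0039  0.0946 -0.0016]
```

```bash
python3 -m handwheel '[[-0.0003,0.006,0.001,0,0,0,-1],[-0.0006,0.012,0.001,0,0,0,-1],[-0.0009,0.018,0.001,0,0,0,-1],[-0.0011,0.024,0.001,0,0,0,-1],[-0.0013,0.03,0.001,0,0,0,-1],[-0.0015,0.036,0.001,0,0,0,-1],[-0.0018,0.042,0.001,0,0,0,-1],[-0.0021,0.048,0.001,0,0,0,-1],[-0.0024,0.054,0.001,0,0,0,-1],[-0.0027,0.06,0.001,0,0,0,-1],[-0.003,0.066,0.001,0,0,0,-1],[-0.0033,0.072,0.001,0,0,0,-1]]' 60; python3 leg.py
```

```text
time: 20.6
eef_pos: [0.515, 0.1509, 0.1765]
tcp_rot: [-0.173, 0.985, 0.0, -0.0]
contact_force: [1.2, -1.8, 0.2]
opening: 0.23
finger_force: 59.5
[0.515  0.1509 0.1765] [ 1.24 -1.82  0.19]
[ 0.1139 -0.2976 -0.0032] [ 0.1112 -0.2414 -0.0032] [ 0.1086 -0.1852 -0.0032] [ 0.0738 -0.1536 -0.0032] [ 0.0387 -0.1217 -0.0032] [ 0.0039 -0.0901 -0.0032] [ 0.0012 -0.0339 -0.0032] [-0.0014  0.0223 -0.0032]
```

```bash
python3 -m handwheel '[[-0.0003,0.006,0,0,0,0,-1],[-0.0006,0.012,0,0,0,0,-1],[-0.0009,0.018,0,0,0,0,-1],[-0.0012,0.022,0,0,0,0,-1],[-0.0014,0.024,0,0,0,0,-1],[-0.0014,0.024,0,0,0,0,-1],[-0.0014,0.024,0,0,0,0,-1]]' 60; python3 leg.py
python3 - <<'E'
from h import *
def brass(im,name):
    h=cv2.cvtColor(im,cv2.COLOR_RGB2HSV)[170:230,295:345]; m=((h[...,0]>10)&(h[...,0]<30)&(h[...,1]>90)).astype(np.uint8)
    ys,xs=np.where(m); print(name,len(xs),xs.mean()+295 if len(xs) else 0,(ys.min()+170,ys.max()+170) if len(xs) else 0)
brass(cv2.imread("pics/w5.png")[:,:,::-1],"w5")
F=[]
for i in range(6): im=eyes.read_camera("wrist"); F.append(monitor.get_state()["contact_force"])
W=eyes.camera_params("wrist"); brass(im,"now"); print(np.mean(F,0)); cv2.imwrite("pics/w7.png",im[:,:,::-1])
t=np.radians(17.25); ex=np.array([np.cos(t),np.sin(t)]); ey=np.array([-ex[1],ex[0]]); O=np.array([.5108,.0909])
p=O+.022*ex+.065*ey; print("seam7 px",proj(W,np.r_[p,.055]),"4mm up",proj(W,np.r_[p,.059]))
E
```

```text
time: 21.48
eef_pos: [0.5123, 0.1601, 0.1765]
tcp_rot: [-0.173, 0.985, 0.0, -0.0]
contact_force: [-0.2, -0.3, 0.9]
opening: 0.226
finger_force: 59.6
[0.5123 0.1601 0.1765] [-0.24 -0.31  0.86]
[ 0.1152 -0.3216 -0.0035] [ 0.1125 -0.2654 -0.0035] [ 0.1099 -0.2093 -0.0035] [ 0.0751 -0.1776 -0.0035] [ 0.04   -0.1457 -0.0034] [ 0.0053 -0.1141 -0.0034] [ 0.0026 -0.0579 -0.0034] [-0.0001 -0.0017 -0.0034] w5 9 318.77777777777777 (np.int64(198), np.int64(199))
now 0 0 0
[-0.01306859 -0.48852634 -0.13235994]
seam7 px [317.66486345 200.17858858] 4mm up [317.64218818 201.48260577]
```

The brass ball has withdrawn behind the cone, which means it is pressed in. Lift and compare the force baseline to confirm.

```bash
python3 -m handwheel '[[0,0,-0.006,0,0,0,-1],[0,0,-0.013,0,0,0,-1],[0,0,-0.025,0,0,0,-1],[0,0,-0.05,0,0,0,-1],[0,0,-0.075,0,0,0,-1],[0,0,-0.075,0,0,0,-1],[0,0,-0.075,0,0,0,-1]]' 60
python3 - <<'E'
from h import *
F=[]
for i in range(10): im=eyes.read_camera("wrist"); F.append(monitor.get_state()["contact_force"])
print(np.mean(F,0)); h=cv2.cvtColor(im,cv2.COLOR_RGB2HSV)[170:230,295:345]; print(((h[...,0]>10)&(h[...,0]<30)&(h[...,1]>90)).sum())
E
```

```text
time: 22.65
eef_pos: [0.5122, 0.16, 0.2065]
tcp_rot: [-0.173, 0.985, 0.0, -0.0]
contact_force: [-0.1, -1.2, -1.7]
opening: 0.226
finger_force: 59.3
[-0.14158292 -0.15889667 -1.6579066 ]
10
```

The press force was about 1.5 N (3–4 mm) over the trace. Return the probe: raise, cross, then lower into the fork along the same vertical.

Run:
```python
from h import *
s=monitor.get_state(); print(goal((.4824,.3391,.275),np.radians(110.05),s))
```

```text
[-8.260e-02  4.464e-01 -1.715e-01  0.000e+00 -1.000e-04 -4.000e-04]
```

```bash
python3 -m handwheel '[[0,0,-0.08,0,0,0,-1],[0,0.03,-0.171,0,0,0,-1],[-0.02,0.12,-0.171,0,0,0,-1],[-0.04,0.22,-0.171,0,0,0,-1],[-0.06,0.32,-0.171,0,0,0,-1],[-0.075,0.4,-0.171,0,0,0,-1],[-0.083,0.446,-0.171,0,0,0,-1],[-0.083,0.446,-0.171,0,0,0,-1],[-0.083,0.446,-0.171,0,0,0,-1],[-0.083,0.446,-0.171,0,0,0,-1]]' 60
python3 - <<'E'
from h import *
print(goal((.4824,.3391,.1528),np.radians(110.05)))
E
```

```text
time: 24.4
eef_pos: [0.483, 0.338, 0.275]
tcp_rot: [-0.173, 0.985, -0.0, -0.0]
contact_force: [0.9, 0.1, -2.8]
opening: 0.226
finger_force: 59.3
[ 5.000e-04  3.200e-03  3.054e-01 -1.000e-04 -0.000e+00 -9.000e-04]
```

```bash
python3 -m handwheel '[[0,0.003,0.06,0,0,0,-1],[0,0.003,0.13,0,0,0,-1],[0,0.003,0.2,0,0,0,-1],[0,0.003,0.25,0,0,0,-1],[0,0.003,0.275,0,0,0,-1],[0,0.003,0.275,0,0,0,-1],[0,0.003,0.275,0,0,0,-1]]' 60
python3 - <<'E'
from h import *
print(goal((.4824,.3391,.1528),np.radians(110.05)))
E
```

```text
time: 25.28
eef_pos: [0.483, 0.3405, 0.1663]
tcp_rot: [-0.173, 0.985, 0.0, 0.001]
contact_force: [0.5, -0.4, -2.3]
opening: 0.224
finger_force: 59.3
[ 0.0027 -0.0028  0.0337  0.0001  0.0008 -0.0004]
```

```bash
python3 -m handwheel '[[0.002,-0.002,0.01,0,0,0,-1],[0.002,-0.002,0.02,0,0,0,-1],[0.002,-0.002,0.026,0,0,0,-1],[0.002,-0.002,0.03,0,0,0,-1],[0.002,-0.002,0.033,0,0,0,-1],[0.002,-0.002,0.034,0,0,0,-1],[0.002,-0.002,0.034,0,0,0,-1]]' 60
```

```text
time: 26.15
eef_pos: [0.4817, 0.3391, 0.1528]
tcp_rot: [-0.174, 0.985, -0.0, -0.0]
contact_force: [-3.2, -2.4, 4.6]
opening: 0.231
finger_force: 60.4
```

Seated: +4.6 N upward at the original grasp height. Release, rise straight up, and look again.

```bash
python3 -m handwheel '[[0,0,0,0,0,0,-0.4],[0,0,0,0,0,0,-0.2],[0,0,0,0,0,0,0.4],[0,0,0,0,0,0,1],[0,0,0,0,0,0,1],[0,0,-0.1,0,0,0,1],[0,0,-0.2,0,0,0,1],[0,0,-0.292,0,0,0,1],[0,0,-0.292,0,0,0,1],[0,0,-0.292,0,0,0,1],[0,0,-0.292,0,0,0,1]]' 60
python3 - <<'E'
from h import *
W=eyes.camera_params("wrist"); im=eyes.read_camera("wrist"); cv2.imwrite("pics/w8.png",im[:,:,::-1])
W4=np.load("w4.npy",allow_pickle=True).item()
def top(im,W):
    g=cv2.cvtColor(im,cv2.COLOR_BGR2GRAY); m=np.zeros_like(g); m[150:250,290:350]=(g[150:250,290:350]<60)*255
    n,l,st,c=cv2.connectedComponentsWithStats(m); k=1+st[1:,4].argmax(); x,y,w,h,a=st[k]
    r=cv2.minAreaRect(np.argwhere(l==k)[:,::-1].astype(np.float32))
    fr=onz(W,(x+w/2,y),.123); bk=onz(W,(x+w/2,y+h),.178)
    print(st[k],r[2],"front base",fr.round(4),"back top",bk.round(4))
top(cv2.imread("pics/w4.png"),W4); top(im[:,:,::-1].copy(),W)
for n in("scene","side"):
    i=eyes.read_camera(n)[:,:,::-1]; cv2.imwrite(f"pics/{n}1.png",i)
    a=cv2.imread(f"pics/{n}0.png"); x,y=((380,140) if n=="scene" else (250,140))
    for q in(a,i):
        g=cv2.cvtColor(np.ascontiguousarray(q),cv2.COLOR_BGR2GRAY)[y:y+28,x:x+28]<50; ys,xs=np.where(g); print(n,g.sum(),xs.mean()+x,ys.mean()+y)
E
```

```text
time: 27.52
eef_pos: [0.4809, 0.3387, 0.266]
tcp_rot: [-0.173, 0.985, -0.0, -0.002]
contact_force: [0.2, -0.1, 0.3]
opening: 1.0
finger_force: 0.0
[308 186  25  38 850] 90.0 front base [0.476  0.3362 0.123 ] back top [0.4926 0.342  0.178 ]
[307 188  26  39 902] 90.0 front base [0.4747 0.3379 0.123 ] back top [0.4913 0.3438 0.178 ]
scene 100 395.27 153.41
scene 102 395.52941176470586 152.9607843137255
side 75 262.8 155.21333333333334
side 76 262.5 155.0
```

The probe is back within about 2 mm of its original place and upright, in all three views. The gripper is clear of everything, so I'm handing it in.

```bash
python3 -c "
from plant import ctrl
print(ctrl.sign_off())"
```

```text
the job is handed in; nothing more can be done
None
```

I clamped the bracket (knob at about 1.1 rad), traced the seam end to end at about 2 cm/s with the tip pressed about 3–4 mm by wrist force, and hung the probe back within about 2 mm of where it was; I handed the job in at about 28 s, and no verdict was returned.

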